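# Press a snap cap home with the ratchet capping clamp

### The arm

A 7-joint arm with a two-finger parallel gripper is mounted at the origin on the work surface. World frame = base frame: x ahead of the robot, y to its left, z up, the work surface at z = 0. Lengths are in m, angles in rad, forces in N, time in s.
With the tool pointing down it reaches from about 0.35 to 0.9 m from the base axis. Payload 8.1 kg.
Tool frame: the origin (TCP) lies at the very end of the fingers, on their centre line; the grasp point (between the pads) lies 19 mm behind it; z points along the fingers, x is the direction in which the jaws open and shut, and the axes are right-handed (so a half turn about z gives the same grasp; the last joint's range is limited). The gripper opens to 92 mm and grips with 3 to 60 N. Pads are 19 mm wide; open, the fingers measure 130 mm over their backs; the gripper's body (75 mm by 190 mm) begins 47 mm behind the grasp point.
Start: joints at [-1.387, 0.434, 0.025, 1.573, -0.012, 1.134, -0.075], TCP at [0.177, 0.599, 0.227] pointing down, gripper open.
Joint ranges: [-2.62, 2.62], [-0.44, 2.09], [-1.27, 1.32], [0.08, 2.57], [-1.32, 4.46], [0.12, 2], [-2.74, 2.74]. Speed limits (rad/s): [2.22, 2.22, 3.01, 3.01, 3.14, 3.14, 3.14].

### API

Orientations are given as a rotation vector (axis times angle).
In Python, from cell import status, viewer, arm gives the robot as it stands.
- The arm moves only by the tool jog_arm, never from a script. Its argument "commands" is text: rows parted by semicolons, each of 7 numbers parted by spaces: the closure, from -1 (fully open) to 1 (shut), then the shift along the world's x, y, z normalised to -1 to 1, where 1 is 0.3 m, then the turn, a rotation vector about the world's x, y, z normalised to -1 to 1, where 1 is 2 pi rad. In form: jaw dx dy dz wx wy wz; .... A call has exactly 5 rows; each row shifts and turns the commanded pose from where the row before left it; what a row does not reach is not made up. A row lasts 1/10 s, in which the tool goes at most 50 mm and 8.59 degrees, less where a joint would pass 70% of its speed; a pose out of reach is approached as far as the arm can. A call with a number of a shift or a turn outside -1 to 1 is refused whole. A call with a gripper value outside its range is refused whole. The fingers move at their own pace and stop on an object; "force" is the grip in N (left out, the last holds). Time passes only in rows, so rows that do not move let the fingers close, or fill a call up. It gives the time, the measured TCP pose, the force and the opening at its end, in the units of the state.
- status.observe(): the state, without advancing time (a new reading comes with each control period).
- viewer.get_image(name): name is "scene" or "top" or "wrist"; returns a dict with "pixels" (420x560x3 uint8, red, green, blue), "z_map" (420x560 float32, m along the optical axis (not along the pixel's ray), 0 where there is no reading), "camera_matrix" (3x3 intrinsics, pixels), "R" (3x3) and "t" (3): a world point X has camera coordinates R X + t. Camera axes: x right, y down, z forward; pixel columns grow to the right and rows downward; lengths in m; the calibration is good to about 2 mm. A picture is of the moment at which its call begins.
- arm.sign_off(): hands the job in, once; it reports no verdict.
The state is a dict: "clock": time; "joints": joint angles; "dq": joint speeds; "joint_efforts": joint torques, N m; "position": TCP position; "ee_rot": TCP orientation; "force": force on the tool from outside, world axes, zero at the start; "ft_torque": the same for the moment, N m; "width": opening from 0.0 (shut) to 1.0 (fully open).
Only numpy, scipy, OpenCV 4.12 (cv2) and the standard library are available. Lean on these libraries where they do the work, as an engineer would, in place of code of your own. Each camera call takes 0.05 s, during which the arm holds its last target. There are 200 camera calls.

### The job

Press the loose snap cap fully home on the glass vial that lies in the ratchet clamp: pump the black trigger stroke by stroke, letting it come right up between strokes, and stop once the cap is home and the trigger has gone firm under a solid push, because forcing it further cracks the glass. Then press the release tab and keep it down until the jaw has sprung all the way back. Move the jaw only with trigger and tab, do not touch the vial or its cap, and leave the vial lying in its cradle and the other things where they stand.

Things in the scene. Friction and masses are not known exactly. Their poses are not given: they have to be found in the camera images.
- clamp: ratchet clamp fixed to the desk, grey bed 315 x 84 x 10 mm. Origin on the desk under the trigger pivot; +x: the way the jaw advances, z up. Along x in mm: trigger pad -88, two trigger cheeks -11 to 11 (y +-27, top z 102), release tab 32, pawl cheeks 56 to 76 (top z 54), jaw face 118 when back (jaw 40 wide, top z 60), V cradle 155 to 240; an 18 mm wide toothed bar runs to the jaw
- trigger_pad (a point): middle of the top of the trigger's black pad, 36 mm along the clamp's x, 34 mm across, pressed from above. Its lever pivots 92 mm above the desk over the clamp's origin. At rest the pad is tipped up by 0.24 rad, top about 118 mm above the desk; a full stroke is 33 mm down. Up to 10 N moves the free jaw (2 to 5 N while idle), 9 to 13 N slides the cap on; a spring brings the trigger up again
- trigger (a joint): trigger angle in rad: 0 up, 0.38 down at its own stop (harmless). The first 0.18 is idle; a full stroke moves the jaw 8 to 9 mm, of which one tooth (7 mm) stays when the trigger comes up. 3 to 7 strokes, the last cut short: with the cap home it goes firm before its stop, about 2 N per mm at the pad; push it to 16 to 20 N there; over about 23 N cracks the glass
- release_tab (a point): middle of the top of the dark steel release tab, 26 mm along the clamp's x, 30 mm wide (y), about 62 mm above the desk, between the trigger cheeks and the jaw; it is pressed down from above
- release (a joint): release tab angle in rad: 0 to 0.04 at rest, 0.33 fully down at its stop (tab 10 to 11 mm lower and 5 mm nearer the trigger). Needs 1 to 6 N, up to 12 N for a moment if the jaw is held under load; the teeth are free from about 0.18 on if the trigger is up. Press it right down: let go too early and the pawl catches the jaw again
- jaw (a joint): jaw advance in m: 0 fully back (held there by a light spring), up to 0.045; it moves towards the clamp's +x
- jaw_pad: rubber facing of the jaw, 8 mm thick, 34 mm wide, 36 mm high, which presses on the cap; origin at the middle of its back, 8 mm behind its face; it yields about 1 mm per 12 N
- end_stop: grey end stop fixed across the bed, 50 mm wide, 52 mm high, 12 mm thick; origin under its face that looks to the jaw, on the bed's top (10 mm above the desk); same axes as the clamp. It is pinned in a different place along the bed each time
- vial: amber glass vial with paper label lying in the cradle along the clamp's x, 38 mm in diameter, body 60 mm long, neck 25 mm in diameter; origin on its axis at its bottom, which looks to the end stop (1 to 6 mm short of it at first); its mouth looks to the jaw (its own -x); axis 36 mm above the desk
- cap_face (a point): middle of the outer end face of the white ribbed snap cap, 32 mm in diameter, 20 mm long; with the cap home it lies 82 mm from the vial's bottom
- cap (a joint): how far the cap still stands out of its home position on the vial, in m: 6 to 9 mm at first, 0 fully home; it is stiff (about 6 N to slide) and stays where it is left
- amber_bottle: amber bottle with black cap, 52 mm in diameter, 105 mm tall, standing beyond the clamp; origin at the centre of its underside; to be left alone
- tablet_jar: white plastic jar, 54 mm in diameter, 75 mm tall, standing beyond the clamp; origin at the centre of its underside; to be left alone
- mortar: white ceramic bowl, 90 mm in diameter, 55 mm tall, on the robot's side of the clamp; origin at the centre of its underside; to be left alone
There are look-alikes about, which are no part of the job. Leave any blue, purple or red look-alike of the vial alone.

How it is judged:
By the outcome, as a careful person would: the job done as asked, in the order asked, and still so for the second after the job is handed in, with the robot touching nothing.
It also fails if it takes over 54 s, if anything falls off the work surface, if the arm or the gripper's body presses on something with over 40 N, if the wrist force passes 120 N, or if a joint passes its speed limit or range.

## Working session

There is one attempt and no reset: what is moved stays moved. The work goes in short steps, Python scripts to look and compute and a tool call to move; the robot and the scene stay as the last step left them, time stands still between calls to the robot, and variables do not carry over. Pictures are saved under pics/ and viewed, about 8 in all and at most 12, crops included, and the job is handed in when it is done.

Besides the shell and the picture viewer there is one more tool, called after "Request:" by a JSON object that holds its "api" and its "payload", one argument or row to a line. jog_arm: Moves the arm, as the interface text tells. Scaled input: -1 to 1 covers 0.3 m each way for a shift and 2 pi rad each way for a turn. Its arguments: {"type":"object","properties":{"commands":{"type":"string"},"force":{"type":"number"}},"required":["commands"]}

```bash
mkdir -p pics; ls
cat > h.py <<'E'
import numpy as np, cv2
from cell import status, viewer, arm
def grab(n,f=None):
    d=viewer.get_image(n)
    if f: cv2.imwrite('pics/'+f,d['pixels'][:,:,::-1])
    np.savez('pics/'+n+'.npz',**d); return d
def pts(d):
    K=np.array(d['camera_matrix']);R=np.array(d['R']);t=np.array(d['t']);z=d['z_map']
    v,u=np.mgrid[:z.shape[0],:z.shape[1]]
    c=np.stack([(u-K[0,2])/K[0,0]*z,(v-K[1,2])/K[1,1]*z,z],-1)
    return (c-t)@R
E
python3 - <<'E'
from h import *
a=grab('top','top1.png');b=grab('scene','scene1.png')
im=np.hstack([a['pixels'],b['pixels']])[:,:,::-1]
print(status.observe())
for d in(a,b):print(d['camera_matrix'],-np.array(d['R']).T@d['t'])
E
```

```text
pics
{'clock': 0.1, 'joints': array([-1.38658567,  0.43512193,  0.02497924,  1.57396499, -0.01154724,
        1.13396747, -0.07508361]), 'dq': array([-0.0012697 , -0.00293963,  0.00050611, -0.00184283, -0.00128385,
       -0.00359609, -0.00094089]), 'joint_efforts': array([ 4.25453225e-03, -6.69116449e+01,  9.88604911e-01, -3.15144753e+01,
       -6.04480575e-02,  3.74742597e-02,  2.53062126e-05]), 'position': array([0.17675776, 0.59904376, 0.22605891]), 'ee_rot': array([ 2.51541091e+00,  1.88056754e+00, -1.48404944e-03]), 'force': array([-1.33387541,  0.53908181, -0.19579629]), 'ft_torque': array([ 0.01619985,  0.02036499, -0.01833773]), 'width': 0.9991186107913681}
[[396.25086384   0.         282.11247308]
 [  0.         396.25086384 203.96156945]
 [  0.           0.           1.        ]] [ 0.30857354 -0.08598786  1.04122476]
[[450.96999825   0.         272.74919713]
 [  0.         450.96999825 213.98088423]
 [  0.           0.           1.        ]] [ 0.94309644 -0.42581101  0.9728429 ]
```

View pics/top1.png

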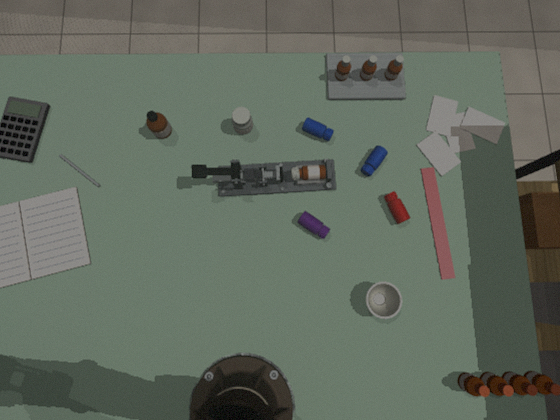

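View pics/scene1.png

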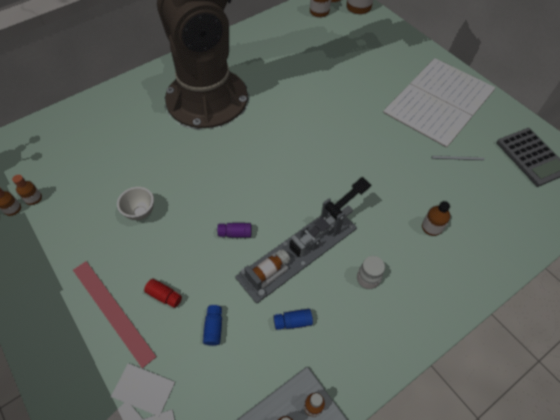

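The top view shows the clamp with the trigger pad at about (199,171), the tab near (265,173), and the amber vial with its white cap at about (310,172). The vial in the cradle is the only amber one lying down; its look-alikes are blue (318,129) and (374,160), purple (313,224) and red (397,207). The scene view shows the pad at about (362,186). Next I'll measure.

Run:
```python
from h import *
for n,box in(('top',(140,210,180,350)),('scene',(170,300,230,385))):
    d=dict(np.load(f'pics/{n}.npz'));P=pts(d);px=d['pixels'].astype(int)
    r0,r1,c0,c1=box
    m=np.zeros(px.shape[:2],bool);m[r0:r1,c0:c1]=1
    g=px.max(2)
    k=m&(P[...,2]>.095)&(P[...,2]<.14)&(g<70)
    nn,l,s,c=cv2.connectedComponentsWithStats(k.astype(np.uint8))
    for i in range(1,nn):
        if s[i,4]>8: print(n,'dark high',s[i],c[i].round(1),P[l==i].mean(0).round(4),P[l==i].max(0).round(3),P[l==i].min(0).round(3))
    # bed: grey low points z 5..16mm
    k=m&(abs(P[...,2]-.010)<.005)&(px.max(2)-px.min(2)<18)
    q=P[k][:,:2].astype(np.float32); r=cv2.minAreaRect(q); print(n,'bed',k.sum(),r)
    K=d['camera_matrix']; print('desk z',np.median(P[...,2][m]))
d=dict(np.load('pics/top.npz'));a=d['pixels'][135:215,180:350,::-1]
d2=dict(np.load('pics/scene.npz'));b=d2['pixels'][170:305,230:380,::-1]
o=np.zeros((600,800,3),np.uint8);A=cv2.resize(a,(595,280),interpolation=2);o[:280,:595]=A
B=cv2.resize(b,(355,320),interpolation=2);o[280:,:355]=B
cv2.imwrite('pics/crop1.png',cv2.convertScaleAbs(o,alpha=1.8))
```

```text
top dark high [192 162  49  19 522] [216.3 170.8] [0.5673 0.0534 0.1094] [0.593 0.111 0.125] [ 0.545 -0.003  0.095]
top bed 1838 ((0.5861403942108154, -0.06017351150512695), (0.1857675313949585, 0.45071718096733093), 0.05583103746175766)
desk z 0.0019448621341694055
scene dark high [323 177  48  42 507] [348.  196.5] [0.5711 0.0514 0.1079] [0.598 0.11  0.123] [ 0.548 -0.003  0.095]
scene bed 2015 ((0.5281935334205627, -0.05016779899597168), (0.3350721001625061, 0.3516714572906494), 60.263404846191406)
desk z 0.0006329368088538675
```

View pics/crop1.png

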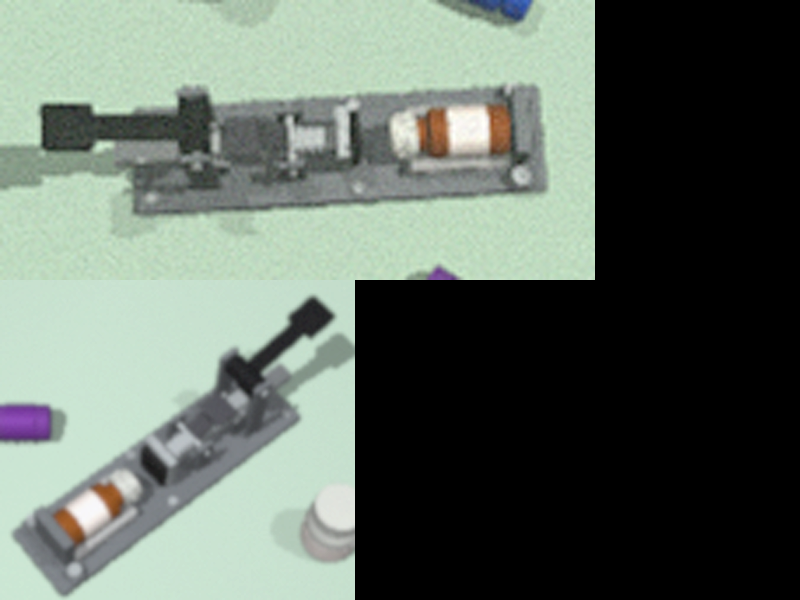

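The crop shows the pad at top-image px (199,171), the tab as a dark plate near (252,174), the jaw near (278,172), and the cap and vial at (296–325,172). The end stop is at about (329,172).

```bash
cat >> h.py <<'E'
def ray(d,u,v,z):
    K=np.array(d['camera_matrix']);R=np.array(d['R']);o=-R.T@np.array(d['t'])
    w=R.T@np.linalg.solve(K,[u,v,1.]);return o+w*(z-o[2])/w[2]
E
python3 - <<'E'
from h import *
T=dict(np.load('pics/top.npz'));S=dict(np.load('pics/scene.npz'))
f=lambda x,y:(180+x/3.5,135+y/3.5)
for p in[(135,214),(545,188),(540,85)]: print('bed',ray(T,*f(*p),.01).round(4))
g=lambda x,y:(230+x/2.367,170+(y-280)/2.37)
for p in[(68,594),(300,412),(15,535)]: print('bedS',ray(S,*g(*p),.01).round(4))
print('pad T',ray(T,*f(67,127),.118).round(4),'S',ray(S,*g(312,316),.118).round(4))
for n,d,(r0,r1,c0,c1) in(('T',T,(160,182,190,209)),('S',S,(172,200,350,374))):
    P=pts(d);m=np.zeros(P.shape[:2],bool);m[r0:r1,c0:c1]=1
    k=m&(P[...,2]>.108)&(d['pixels'].max(2)<70);q=P[k]; print('pad pts',n,k.sum(),q.mean(0).round(4),q.min(0).round(3),q.max(0).round(3))
    px=d['pixels'].astype(int)
    B=(140,210,280,340) if n=='T' else(240,300,235,300)
    m[:]=0;m[B[0]:B[1],B[2]:B[3]]=1
    k=m&(px[...,0]>px[...,2]*1.6)&(px[...,0]>60); q=P[k];print('amber',n,k.sum(),q.mean(0).round(4),q.min(0).round(3),q.max(0).round(3))
# profile along clamp axis
P=pts(T)
for c in range(186,340,3): print(c,P[172,c].round(3),T['pixels'][172,c],end=' | ')
E
```

```text
bed [0.5253 0.0617 0.01  ]
bed [ 0.5412 -0.2505  0.01  ]
bed [ 0.623 -0.25   0.01 ]
bedS [ 0.6295 -0.2434  0.01  ]
bedS [0.6077 0.066  0.01  ]
bedS [ 0.5498 -0.251   0.01  ]
pad T [0.5642 0.0934 0.118 ] S [0.5703 0.0922 0.118 ]
pad pts T 205 [0.565  0.0926 0.1177] [0.55  0.073 0.109] [0.581 0.111 0.125]
amber T 148 [ 0.5781 -0.1871  0.0513] [ 0.562 -0.218  0.04 ] [ 0.596 -0.151  0.059]
pad pts S 227 [0.5707 0.085  0.1193] [ 0.552 -0.426  0.108] [0.943 0.11  0.973]
amber S 171 [ 0.5857 -0.1866  0.0498] [ 0.57  -0.219  0.033] [ 0.6   -0.152  0.058]
186 [ 0.595  0.152 -0.   ] [106 122 106] | 189 [0.594 0.143 0.003] [109 123 111] | 192 [0.562 0.11  0.12 ] [33 35 31] | 195 [0.561 0.102 0.123] [36 42 36] | 198 [0.562 0.096 0.119] [38 40 38] | 201 [0.562 0.089 0.118] [36 39 37] | 204 [0.563 0.082 0.114] [30 37 35] | 207 [0.563 0.075 0.115] [33 37 35] | 210 [0.563 0.068 0.116] [35 35 35] | 213 [0.563 0.061 0.113] [37 37 31] | 216 [0.564 0.054 0.109] [36 40 34] | 219 [0.565 0.047 0.107] [35 39 36] | 222 [0.565 0.04  0.106] [35 37 36] | 225 [0.566 0.034 0.101] [36 38 35] | 228 [0.567 0.027 0.0
[... 814 characters left out ...]
 [ 0.585 -0.131  0.024] [83 85 79] | 294 [ 0.578 -0.138  0.05 ] [134 137 126] | 297 [ 0.578 -0.146  0.049] [121 122 116] | 300 [ 0.578 -0.153  0.05 ] [94 57 32] | 303 [ 0.577 -0.161  0.053] [76 55 35] | 306 [ 0.576 -0.168  0.056] [92 57 34] | 309 [ 0.576 -0.176  0.056] [138 135 134] | 312 [ 0.575 -0.184  0.058] [137 138 135] | 315 [ 0.575 -0.191  0.057] [134 131 129] | 318 [ 0.577 -0.2    0.051] [139 137 136] | 321 [ 0.575 -0.207  0.056] [87 54 30] | 324 [ 0.577 -0.215  0.051] [86 53 31] | 327 [ 0.573 -0.222  0.062] [61 64 65] | 330 [ 0.574 -0.23   0.061] [77 81 81] | 333 [ 0.587 -0.245  0.012] [69 73 71] | 336 [ 0.59  -0.255  0.   ] [110 124 111] | 339 [ 0.59  -0.263 -0.001] [104 119 105] |
```

Request:
{"api": "jog_arm", "payload": {
  "commands": "1 0.0867 -0.1127 -0.008 0 0 -0.013;1 0.0867 -0.1127 -0.008 0 0 -0.013;1 0.0867 -0.1127 -0.008 0 0 -0.013;1 0.0867 -0.1127 -0.008 0 0 -0.013;1 0.0867 -0.1127 -0.008 0 0 -0.013",
  "force": 30
}}

```text
clock: 0.6
position: [0.3076, 0.4287, 0.2144]
ee_rot: [2.847, 1.327, -0.0]
force: [0.6, 0.1, -0.2]
width: 0.614
```

Request:
{"api": "jog_arm", "payload": {
  "commands": "1 0.0867 -0.1127 -0.008 0 0 -0.013;1 0.0867 -0.1127 -0.008 0 0 -0.013;1 0.0867 -0.1127 -0.008 0 0 -0.013;1 0.0867 -0.1127 -0.008 0 0 -0.013;1 0.0867 -0.1127 -0.008 0 0 -0.013"
}}

```text
clock: 1.1
position: [0.4375, 0.2598, 0.2026]
ee_rot: [-3.057, -0.722, 0.0]
force: [0.4, 1.5, -0.2]
width: 0.176
```

Request:
{"api": "jog_arm", "payload": {
  "commands": "1 0.0867 -0.1127 -0.008 0 0 -0.013;1 0.0867 -0.1127 -0.008 0 0 -0.013;1 0.0867 -0.1127 -0.008 0 0 -0.013;1 0.0867 -0.1127 -0.008 0 0 -0.013;1 0.0867 -0.1127 -0.008 0 0 -0.013"
}}

```text
clock: 1.6
position: [0.5676, 0.0909, 0.1905]
ee_rot: [-3.14, -0.087, 0.001]
force: [1.1, 0.6, 0.0]
width: 0.007
```

Run:
```python
from h import *
w=grab('wrist','w1.png');o=status.observe();print(o['clock'],o['position'],o['ee_rot'],o['force'],o['width'])
from scipy.spatial.transform import Rotation as Ro
print(Ro.from_rotvec(o['ee_rot']).as_matrix().round(3))
print(-w['R'].T@w['t'])
```

```text
1.65 [0.57132277 0.08322004 0.19062559] [3.13630097 0.06804122 0.00458297] [ 3.61049154 -6.82706367  1.99244232] 0.005126314590315119
[[ 0.999  0.043  0.003]
 [ 0.043 -0.999 -0.004]
 [ 0.003  0.005 -1.   ]]
[0.56397506 0.16203583 0.34897815]
```

View pics/w1.png

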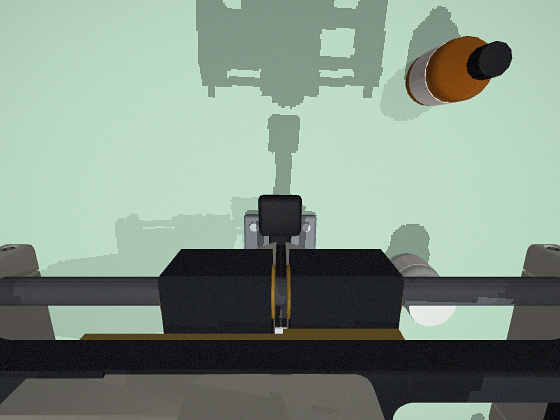

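The wrist view shows the black pad at about (280,215), with the closed fingers at about (280,330). The arm was still settling, so I'll measure again at rest.

Run:
```python
from h import *
w=grab('wrist');w=grab('wrist');o=status.observe();print(o['clock'],o['position'],o['ee_rot'],o['force'])
P=pts(w);m=np.zeros(P.shape[:2],bool);m[150:300,230:330]=1
k=m&(P[...,2]>.10)&(P[...,2]<.135)&(w['pixels'].max(2)<80)
v,u=np.nonzero(k);print(k.sum(),u.min(),u.max(),v.min(),v.max())
q=P[k];print(q.mean(0).round(4),q.min(0).round(4),q.max(0).round(4))
k2=k&(P[...,1]>q[:,1].max()-.034);q=P[k2];print('pad',q.mean(0).round(4),q.min(0).round(4),q.max(0).round(4),(q[:,0].min()+q[:,0].max())/2)
for y in np.arange(q[:,1].max()-.034,q[:,1].max(),.006):
    s=q[abs(q[:,1]-y)<.002]; print(y.round(4),np.percentile(s[:,0],[2,98]).round(4),s[:,2].mean().round(4))
```

```text
1.75 [0.56796551 0.08890634 0.19029687] [ 3.13853660e+00  8.32632142e-02 -1.23412870e-04] [-0.39765214  0.91266699 -0.4369746 ]
2064 256 299 188 244
[0.5673 0.0908 0.1176] [0.5503 0.0618 0.108 ] [0.5845 0.1112 0.1235]
pad [0.5671 0.095  0.1186] [0.5503 0.0772 0.1121] [0.5845 0.1112 0.1235] 0.5673773260648036
0.0772 [0.5524 0.5821] 0.115
0.0832 [0.5515 0.5836] 0.1161
0.0892 [0.5512 0.5832] 0.1174
0.0952 [0.5505 0.5832] 0.119
0.1012 [0.5506 0.5826] 0.1205
0.1072 [0.551  0.5824] 0.121
```

Request:
{"api": "jog_arm", "payload": {
  "commands": "1 0 0.003 -0.055 0 0 0;1 0 0.002 -0.055 0 0 0;1 0 0 -0.055 0 0 0;1 0 0 -0.05 0 0 0;1 0 0 0 0 0 0"
}}

```text
clock: 2.25
position: [0.5648, 0.095, 0.1243]
ee_rot: [3.14, 0.096, -0.006]
force: [-0.4, -0.3, 0.0]
width: 0.007
```

Request:
{"api": "jog_arm", "payload": {
  "commands": "1 0 0 -0.01 0 0 0;1 0 0 -0.01 0 0 0;1 0 0 -0.01 0 0 0;1 0 0 -0.01 0 0 0;1 0 0 -0.01 0 0 0"
}}

```text
clock: 2.75
position: [0.5675, 0.0943, 0.1116]
ee_rot: [-3.139, -0.093, -0.002]
force: [1.4, 2.0, 3.5]
width: 0.004
```

Request:
{"api": "jog_arm", "payload": {
  "commands": "1 0 0 -0.01 0 0 0;1 0 0 -0.01 0 0 0;1 0 0 -0.01 0 0 0;1 0 0 0 0 0 0;1 0 0 0 0 0 0"
}}

```text
clock: 3.25
position: [0.5669, 0.0936, 0.1021]
ee_rot: [3.14, 0.092, -0.0]
force: [0.4, 0.9, 2.1]
width: 0.005
```

Request:
{"api": "jog_arm", "payload": {
  "commands": "1 0 0 -0.015 0 0 0;1 0 0 -0.015 0 0 0;1 0 0 -0.012 0 0 0;1 0 0 -0.009 0 0 0;1 0 0 0 0 0 0"
}}

```text
clock: 3.75
position: [0.5671, 0.094, 0.087]
ee_rot: [-3.14, -0.092, -0.0]
force: [-0.5, 1.9, 6.9]
width: 0.007
```

Request:
{"api": "jog_arm", "payload": {
  "commands": "1 0 0 -0.006 0 0 0;1 0 0 -0.004 0 0 0;1 0 0 -0.003 0 0 0;1 0 0 0 0 0 0;1 0 0 0 0 0 0"
}}

```text
clock: 4.25
position: [0.5673, 0.094, 0.0855]
ee_rot: [-3.139, -0.092, -0.002]
force: [-10.1, 2.0, 33.0]
width: 0.009
```

Run:
```python
from h import *
o=status.observe();print(o['position'],o['force'])
d=grab('scene');im=cv2.convertScaleAbs(cv2.resize(d['pixels'][170:305,230:380,::-1],(660,594),interpolation=2),alpha=1.8);cv2.imwrite('pics/s2.png',im)
```

```text
[0.56728543 0.09403003 0.08547629] [-10.09083864   1.96011495  32.95249965]
```

View pics/s2.png

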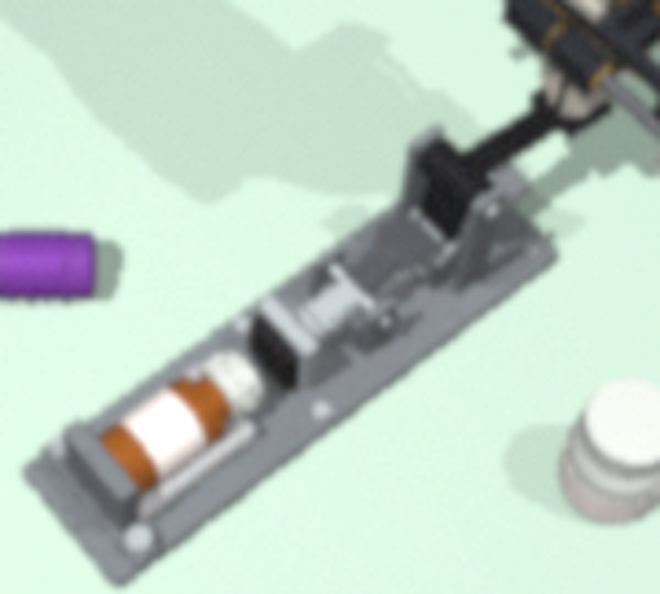

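The scene crop shows the trigger down. The jaw (280,340) has moved forward but is still clear of the cap (235,375). Now I'll let the trigger right up and do stroke 2.

Request:
{"api": "jog_arm", "payload": {
  "commands": "1 0 0 0.04 0 0 0;1 0 0 0.05 0 0 0;1 0 0 0.051 0 0 0;1 0 0 0 0 0 0;1 0 0 0 0 0 0"
}}

```text
clock: 4.8
position: [0.5666, 0.0935, 0.1249]
ee_rot: [3.14, 0.092, -0.001]
force: [0.4, 0.2, -0.6]
width: 0.003
```

Request:
{"api": "jog_arm", "payload": {
  "commands": "1 0 0 -0.03 0 0 0;1 0 0 -0.03 0 0 0;1 0 0 -0.025 0 0 0;1 0 0 -0.02 0 0 0;1 0 0 -0.015 0 0 0"
}}

```text
clock: 5.3
position: [0.5668, 0.0948, 0.0883]
ee_rot: [-3.139, -0.093, 0.001]
force: [-1.2, 3.5, 8.1]
width: 0.007
```

Request:
{"api": "jog_arm", "payload": {
  "commands": "1 0 0 -0.006 0 0 0;1 0 0 -0.004 0 0 0;1 0 0 -0.004 0 0 0;1 0 0 0 0 0 0;1 0 0 0 0 0 0"
}}

```text
clock: 5.8
position: [0.5669, 0.0947, 0.0857]
ee_rot: [-3.139, -0.093, 0.0]
force: [-5.4, 3.5, 21.5]
width: 0.004
```

```bash
cat > m.py <<'E'
from h import *
d=grab('top');o=status.observe();print(o['clock'],o['position'],o['force'])
px=d['pixels'].astype(int);P=pts(d)
cv2.imwrite('pics/t.png',cv2.convertScaleAbs(cv2.resize(d['pixels'][150:195,255:345,::-1],(720,360),interpolation=2),alpha=1.8))
for r in(170,173):
    print(r,[(c,int(px[r,c].sum()//3),int(px[r,c,0]-px[r,c,2]),int(P[r,c,2]*1000),int(-P[r,c,1]*1000)) for c in range(272,334)])
E
python3 m.py
```

```text
5.85 [0.56694941 0.09474677 0.08569511] [-6.16682711  3.51242185 22.10079073]
170 [(272, 64, -2, 13, 80), (273, 67, -4, 13, 83), (274, 75, 0, 43, 86), (275, 74, -3, 9, 88), (276, 85, 2, 9, 91), (277, 81, -1, 46, 93), (278, 71, -3, 12, 96), (279, 70, -3, 45, 99), (280, 68, 0, 42, 101), (281, 81, -4, 40, 104), (282, 123, -1, 57, 106), (283, 134, -2, 60, 109), (284, 137, -3, 63, 111), (285, 120, 0, 60, 114), (286, 34, -1, 54, 117), (287, 38, 2, 54, 119), (288, 55, 1, 54, 122), (289, 77, -2, 11, 126), (290, 66, -1, 10, 129), (291, 106, 4, 32, 130), (292, 153, 8, 52, 132), (293, 153, 7, 50, 135), (294, 149, 10, 54, 137), (295, 147, 8, 53, 140), (296, 151, 10, 52, 142), (297, 153, 6, 50, 145), (298, 139, 16, 53, 148), (299, 87, 47, 52, 150), (300, 68, 64, 45, 153), (301, 62, 54, 48, 156), (302, 55, 31, 48, 158), (303, 69, 60, 52, 161), (304, 80, 66, 57, 163), (305, 79, 67, 56, 165), (306, 74, 68, 53, 168), (307, 93, 48, 55, 171), (308, 138, 20, 55, 173), (309, 163, 6, 57, 176), (310, 163, 6, 53, 179), (311, 167, 5, 54, 181), (312, 162, 7, 58, 183), (313, 165, 4, 52, 186), (314, 164, 5, 53,
[... 1254 characters left out ...]
3), (305, 73, 63, 55, 165), (306, 67, 67, 52, 168), (307, 87, 55, 53, 171), (308, 138, 22, 51, 173), (309, 166, 3, 57, 175), (310, 161, 5, 56, 178), (311, 166, 6, 55, 181), (312, 162, 6, 53, 183), (313, 165, 6, 54, 186), (314, 163, 5, 50, 189), (315, 163, 6, 50, 192), (316, 167, 7, 51, 194), (317, 164, 8, 52, 197), (318, 167, 5, 55, 199), (319, 144, 13, 54, 201), (320, 81, 61, 51, 204), (321, 72, 62, 53, 207), (322, 74, 61, 51, 210), (323, 73, 62, 53, 212), (324, 69, 69, 53, 215), (325, 62, 48, 51, 217), (326, 44, -2, 45, 221), (327, 74, -3, 59, 221), (328, 96, -4, 61, 224), (329, 91, -4, 59, 227), (330, 98, -5, 61, 229), (331, 95, -1, 64, 231), (332, 84, -2, 9, 242), (333, 88, -3, 10, 244)]
```

Request:
{"api": "jog_arm", "payload": {
  "commands": "1 0 0 0.04 0 0 0;1 0 0 0.05 0 0 0;1 0 0 0.044 0 0 0;1 0 0 0 0 0 0;1 0 0 0 0 0 0"
}}

```text
clock: 6.35
position: [0.5667, 0.0938, 0.1248]
ee_rot: [3.14, 0.092, -0.001]
force: [-0.9, -0.2, 0.4]
width: 0.006
```

Request:
{"api": "jog_arm", "payload": {
  "commands": "1 0 0 -0.03 0 0 0;1 0 0 -0.03 0 0 0;1 0 0 -0.025 0 0 0;1 0 0 -0.02 0 0 0;1 0 0 -0.015 0 0 0"
}}

```text
clock: 6.85
position: [0.5668, 0.0949, 0.0884]
ee_rot: [-3.139, -0.094, 0.001]
force: [-0.3, 2.9, 7.4]
width: 0.01
```

Request:
{"api": "jog_arm", "payload": {
  "commands": "1 0 0 -0.006 0 0 0;1 0 0 -0.004 0 0 0;1 0 0 -0.002 0 0 0;1 0 0 0 0 0 0;1 0 0 0 0 0 0"
}}

```text
clock: 7.35
position: [0.567, 0.0948, 0.0859]
ee_rot: [-3.139, -0.093, -0.0]
force: [-4.7, 3.5, 16.2]
width: 0.005
```

```bash
sed -i '/^for r/,$d' m.py
cat >> m.py <<'E'
for r in(169,171,173):
    g=px[r].sum(1)//3; b=px[r,:,0]-px[r,:,2]
    print(r,'grey',list(map(int,g[282:304])),'rb',list(map(int,b[322:330])),'g',list(map(int,g[322:330])))
E
python3 m.py
```

```text
7.4 [0.56694463 0.0947967  0.08589486] [-3.53248771  3.69219593 15.14325571]
169 grey [78, 70, 92, 135, 137, 121, 59, 36, 43, 96, 142, 146, 135, 137, 144, 147, 125, 81, 63, 62, 49, 71] rb [69, 68, 65, 41, -2, -4, -6, -5] g [76, 73, 76, 65, 57, 89, 93, 93]
171 grey [78, 70, 97, 130, 135, 120, 77, 38, 40, 99, 151, 158, 155, 156, 150, 142, 136, 105, 69, 69, 52, 67] rb [68, 67, 69, 49, -5, -3, -2, -1] g [76, 74, 73, 62, 51, 75, 97, 92]
173 grey [83, 74, 96, 132, 136, 135, 103, 30, 36, 91, 134, 147, 154, 153, 158, 157, 148, 114, 74, 63, 50, 61] rb [64, 62, 67, 47, -2, -3, -2, -5] g [74, 73, 75, 62, 44, 72, 94, 93]
```

The jaw pad is now against the cap. I'll take stroke 4 in guarded steps.

Request:
{"api": "jog_arm", "payload": {
  "commands": "1 0 0 0.04 0 0 0;1 0 0 0.05 0 0 0;1 0 0 0.042 0 0 0;1 0 0 0 0 0 0;1 0 0 0 0 0 0"
}}

```text
clock: 7.9
position: [0.5667, 0.0938, 0.1249]
ee_rot: [3.14, 0.092, -0.001]
force: [-0.4, 0.7, -0.6]
width: 0.003
```

Request:
{"api": "jog_arm", "payload": {
  "commands": "1 0 0 -0.025 0 0 0;1 0 0 -0.025 0 0 0;1 0 0 -0.015 0 0 0;1 0 0 -0.01 0 0 0;1 0 0 -0.005 0 0 0"
}}

```text
clock: 8.4
position: [0.5666, 0.0945, 0.1009]
ee_rot: [-3.14, -0.093, 0.001]
force: [-1.5, 3.0, 6.8]
width: 0.006
```

Request:
{"api": "jog_arm", "payload": {
  "commands": "1 0 0 -0.005 0 0 0;1 0 0 -0.005 0 0 0;1 0 0 -0.005 0 0 0;1 0 0 -0.005 0 0 0;1 0 0 0 0 0 0"
}}

```text
clock: 8.9
position: [0.5666, 0.0948, 0.0954]
ee_rot: [-3.139, -0.093, 0.001]
force: [-2.1, 4.7, 7.5]
width: 0.001
```

Request:
{"api": "jog_arm", "payload": {
  "commands": "1 0 0 -0.004 0 0 0;1 0 0 -0.004 0 0 0;1 0 0 -0.003 0 0 0;1 0 0 -0.002 0 0 0;1 0 0 0 0 0 0"
}}

```text
clock: 9.4
position: [0.5667, 0.0948, 0.0917]
ee_rot: [-3.139, -0.093, 0.001]
force: [-2.2, 4.1, 10.2]
width: 0.005
```

Request:
{"api": "jog_arm", "payload": {
  "commands": "1 0 0 -0.003 0 0 0;1 0 0 -0.003 0 0 0;1 0 0 -0.003 0 0 0;1 0 0 0 0 0 0;1 0 0 0 0 0 0"
}}

```text
clock: 9.9
position: [0.5667, 0.0948, 0.0889]
ee_rot: [-3.139, -0.093, 0.001]
force: [-2.8, 4.3, 8.8]
width: 0.006
```

Request:
{"api": "jog_arm", "payload": {
  "commands": "1 0 0 -0.003 0 0 0;1 0 0 -0.003 0 0 0;1 0 0 -0.003 0 0 0;1 0 0 0 0 0 0;1 0 0 0 0 0 0"
}}

```text
clock: 10.4
position: [0.5667, 0.0947, 0.0864]
ee_rot: [-3.139, -0.093, 0.001]
force: [-3.4, 2.8, 11.1]
width: 0.003
```

```bash
python3 m.py
```

```text
10.45 [0.56670535 0.09465161 0.08641057] [-3.9591278   3.01832633 10.74274137]
169 grey [79, 74, 78, 74, 70, 105, 137, 137, 117, 34, 40, 90, 141, 146, 149, 142, 135, 142, 134, 90, 52, 61] rb [68, 66, 64, 52, 9, -6, -7, -4] g [72, 74, 78, 69, 66, 83, 94, 93]
171 grey [123, 104, 88, 81, 74, 100, 137, 134, 115, 42, 34, 83, 142, 155, 153, 141, 148, 154, 145, 103, 52, 66] rb [67, 70, 66, 60, 22, -1, -4, -6] g [73, 71, 76, 67, 58, 79, 95, 91]
173 grey [118, 112, 93, 79, 71, 98, 136, 138, 119, 45, 36, 58, 121, 155, 154, 155, 156, 156, 156, 128, 53, 62] rb [62, 64, 63, 58, 24, -5, -1, -2] g [73, 72, 71, 68, 57, 71, 98, 97]
```

View pics/t.png

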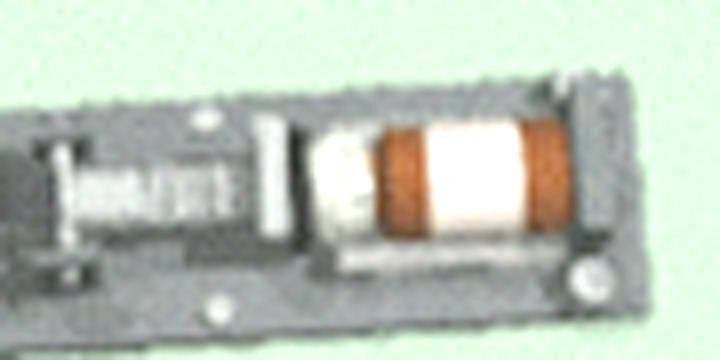

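The crop shows the vial against the end stop (575,180) and the cap (345,180) almost fully on. I'll finish this stroke gently, let the trigger up, then do a guarded stroke 5.

Request:
{"api": "jog_arm", "payload": {
  "commands": "1 0 0 -0.002 0 0 0;1 0 0 0 0 0 0;1 0 0 0.04 0 0 0;1 0 0 0.05 0 0 0;1 0 0 0.043 0 0 0"
}}

```text
clock: 10.95
position: [0.5667, 0.093, 0.1258]
ee_rot: [3.139, 0.091, -0.001]
force: [-0.1, -0.0, -0.2]
width: -0.001
```

Request:
{"api": "jog_arm", "payload": {
  "commands": "1 0 0 0 0 0 0;1 0 0 0 0 0 0;1 0 0 -0.025 0 0 0;1 0 0 -0.025 0 0 0;1 0 0 -0.01 0 0 0"
}}

```text
clock: 11.45
position: [0.5666, 0.0941, 0.106]
ee_rot: [3.14, 0.093, -0.002]
force: [-0.3, 1.8, 2.0]
width: 0.007
```

Request:
{"api": "jog_arm", "payload": {
  "commands": "1 0 0 -0.006 0 0 0;1 0 0 -0.004 0 0 0;1 0 0 0 0 0 0;1 0 0 0 0 0 0;1 0 0 0 0 0 0"
}}

```text
clock: 11.95
position: [0.5668, 0.0937, 0.1044]
ee_rot: [3.14, 0.092, -0.0]
force: [-0.9, 0.6, 2.4]
width: 0.006
```

Request:
{"api": "jog_arm", "payload": {
  "commands": "1 0 0 -0.004 0 0 0;1 0 0 -0.004 0 0 0;1 0 0 -0.004 0 0 0;1 0 0 0 0 0 0;1 0 0 0 0 0 0"
}}

```text
clock: 12.45
position: [0.5669, 0.094, 0.1009]
ee_rot: [-3.14, -0.092, 0.0]
force: [-2.3, 1.2, 5.6]
width: 0.007
```

Request:
{"api": "jog_arm", "payload": {
  "commands": "1 0 0 -0.003 0 0 0;1 0 0 -0.003 0 0 0;1 0 0 0 0 0 0;1 0 0 0 0 0 0;1 0 0 0 0 0 0"
}}

```text
clock: 12.95
position: [0.5668, 0.0942, 0.0993]
ee_rot: [-3.14, -0.093, 0.0]
force: [-3.4, 1.9, 8.4]
width: 0.007
```

Request:
{"api": "jog_arm", "payload": {
  "commands": "1 0 0 -0.003 0 0 0;1 0 0 -0.003 0 0 0;1 0 0 0 0 0 0;1 0 0 0 0 0 0;1 0 0 0 0 0 0"
}}

```text
clock: 13.45
position: [0.5668, 0.0944, 0.0977]
ee_rot: [-3.139, -0.093, 0.0]
force: [-4.5, 2.7, 10.1]
width: 0.003
```

Request:
{"api": "jog_arm", "payload": {
  "commands": "1 0 0 -0.003 0 0 0;1 0 0 -0.003 0 0 0;1 0 0 0 0 0 0;1 0 0 0 0 0 0;1 0 0 0 0 0 0"
}}

```text
clock: 13.95
position: [0.5669, 0.0944, 0.096]
ee_rot: [-3.139, -0.093, -0.0]
force: [-5.7, 2.0, 11.3]
width: 0.007
```

Request:
{"api": "jog_arm", "payload": {
  "commands": "1 0 0 -0.003 0 0 0;1 0 0 -0.003 0 0 0;1 0 0 0 0 0 0;1 0 0 0 0 0 0;1 0 0 0 0 0 0"
}}

```text
clock: 14.45
position: [0.5669, 0.0945, 0.0943]
ee_rot: [-3.139, -0.093, -0.0]
force: [-4.5, 3.1, 12.2]
width: 0.006
```

Request:
{"api": "jog_arm", "payload": {
  "commands": "1 0 0 -0.003 0 0 0;1 0 0 0 0 0 0;1 0 0 0 0 0 0;1 0 0 0 0 0 0;1 0 0 0 0 0 0"
}}

```text
clock: 14.95
position: [0.5669, 0.0945, 0.0935]
ee_rot: [-3.139, -0.093, -0.0]
force: [-5.7, 2.5, 14.6]
width: 0.002
```

Request:
{"api": "jog_arm", "payload": {
  "commands": "1 0 0 -0.003 0 0 0;1 0 0 0 0 0 0;1 0 0 0 0 0 0;1 0 0 0 0 0 0;1 0 0 0 0 0 0"
}}

```text
clock: 15.45
position: [0.5669, 0.0945, 0.0928]
ee_rot: [-3.139, -0.093, -0.0]
force: [-5.5, 3.1, 15.9]
width: 0.0
```

```bash
python3 m.py
python3 - <<'E'
from h import *
for i in range(4): viewer.get_image('top');print(status.observe()['force'],status.observe()['position'])
E
```

```text
15.5 [0.56691924 0.09451469 0.09276378] [-5.64501273  3.90133771 16.65687416]
169 grey [77, 75, 70, 78, 80, 69, 97, 138, 129, 103, 46, 37, 99, 145, 146, 142, 134, 143, 145, 126, 64, 62] rb [67, 65, 66, 49, 12, -3, -6, -4] g [72, 76, 70, 67, 59, 83, 93, 93]
171 grey [120, 115, 104, 83, 85, 71, 101, 135, 125, 87, 55, 37, 99, 153, 149, 141, 146, 154, 148, 129, 91, 57] rb [68, 67, 64, 58, 22, -5, -6, -3] g [73, 69, 76, 65, 62, 79, 100, 98]
173 grey [118, 114, 109, 83, 83, 73, 92, 130, 135, 129, 82, 32, 80, 135, 161, 152, 155, 154, 156, 147, 98, 50] rb [63, 61, 64, 55, 22, -3, -4, -1] g [70, 74, 71, 66, 57, 74, 94, 94]
[-6.07330418  2.15220135 16.25333889] [0.56691847 0.09455056 0.09274118]
[-7.15971827  3.61158622 15.67238736] [0.56691063 0.09459275 0.0927555 ]
[-5.46471688  2.3007743  15.66318492] [0.56691479 0.09454132 0.09276025]
[-5.83624243  4.00603731 16.54709755] [0.56691535 0.09457624 0.09274328]
```

Request:
{"api": "jog_arm", "payload": {
  "commands": "1 0 0 -0.003 0 0 0;1 0 0 0 0 0 0;1 0 0 0 0 0 0;1 0 0 0 0 0 0;1 0 0 0 0 0 0"
}}

```text
clock: 16.2
position: [0.5669, 0.0946, 0.092]
ee_rot: [-3.139, -0.093, -0.0]
force: [-7.1, 2.5, 17.6]
width: 0.003
```

Run:
```python
from h import *
for i in range(3): viewer.get_image('top');print(status.observe()['force'],status.observe()['position'])
```

```text
[-6.69750681  3.18804732 18.55172701] [0.56696    0.09456893 0.09201647]
[-6.91752171  2.37344092 17.96964241] [0.56694187 0.09454924 0.09200766]
[-6.19139652  3.66378821 17.61488987] [0.5669378  0.09456433 0.09200813]
```

Request:
{"api": "jog_arm", "payload": {
  "commands": "1 0 0 0.06 0 0 0;1 0 0 0.06 0 0 0;1 0 0 0.06 0 0 0;1 0 0 0.05 0 0 0;1 0 0 0 0 0 0"
}}

```text
clock: 16.85
position: [0.5683, 0.0935, 0.1614]
ee_rot: [-3.14, -0.091, -0.005]
force: [-0.6, 0.6, 0.4]
width: 0.004
```

Run:
```python
from h import *
o=status.observe();print(o['clock'],o['position'],o['force'])
T=grab('top');S=grab('scene')
for n,d,(r0,r1,c0,c1) in(('T',T,(160,190,238,266)),('S',S,(200,265,290,350))):
    P=pts(d);m=np.zeros(P.shape[:2],bool);m[r0:r1,c0:c1]=1;px=d['pixels'].astype(int)
    k=m&(P[...,2]>.050)&(P[...,2]<.072)&(px.max(2)<75)&(P[...,1]<-.008)&(P[...,1]>-.055)
    q=P[k];print(n,k.sum(),q.mean(0).round(4),np.percentile(q,[3,50,97],axis=0).round(4).tolist())
im=np.zeros((560,800,3),np.uint8)
a=cv2.resize(T['pixels'][150:195,230:290,::-1],(480,360),interpolation=2);im[:360,:480]=a
b=cv2.resize(S['pixels'][195:265,285:355,::-1],(320,320),interpolation=2);im[:320,480:]=b
cv2.imwrite('pics/tab.png',cv2.convertScaleAbs(im[:360],alpha=2.2))
```

```text
16.85 [0.56827938 0.09348163 0.16144172] [-0.63679564  0.60157676  0.41238532]
T 151 [ 0.5724 -0.0297  0.0606] [[0.5591, -0.0501, 0.0519], [0.5727, -0.0277, 0.0617], [0.5841, -0.0122, 0.0656]]
S 180 [ 0.5737 -0.0308  0.0591] [[0.559, -0.0515, 0.0506], [0.5734, -0.0299, 0.0602], [0.5921, -0.0121, 0.0644]]
```

View pics/tab.png

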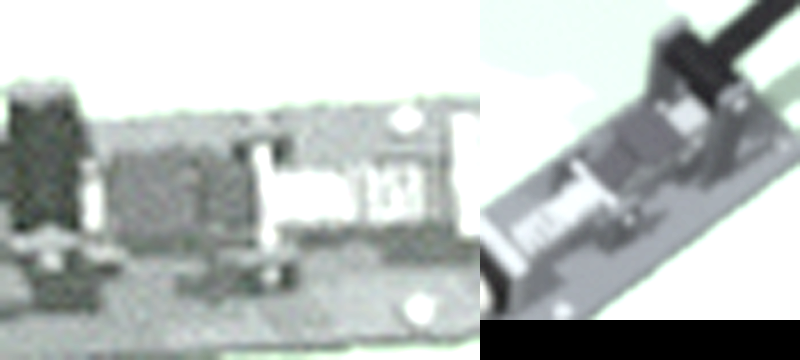

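The crop shows the tab as a dark plate centred at top px (248.9,174.4) and scene px about (320.4,225). It's separate from the trigger cheeks (left) and pawl cheeks (right).

Run:
```python
from h import *
T=dict(np.load('pics/top.npz'));S=dict(np.load('pics/scene.npz'))
print(ray(T,248.9,174.4,.062),ray(S,320.4,225,.062))
```

```text
[ 0.56983695 -0.02213177  0.062     ] [ 0.57473492 -0.02812569  0.062     ]
```

Request:
{"api": "jog_arm", "payload": {
  "commands": "1 0.007 -0.133 0 0 0 0;1 0.007 -0.133 0 0 0 0;1 0.006 -0.132 0 0 0 0;1 0 0 0 0 0 0;1 0 0 0 0 0 0"
}}

```text
clock: 17.45
position: [0.5724, -0.0268, 0.1588]
ee_rot: [3.14, 0.088, -0.002]
force: [-0.5, 1.2, 0.2]
width: 0.008
```

Request:
{"api": "jog_arm", "payload": {
  "commands": "1 0 0 -0.08 0 0 0;1 0 0 -0.08 0 0 0;1 0 0 -0.07 0 0 0;1 0 0 -0.04 0 0 0;1 0 0 0 0 0 0"
}}

```text
clock: 17.95
position: [0.5717, -0.0244, 0.077]
ee_rot: [-3.14, -0.095, 0.006]
force: [-0.7, 0.6, 0.4]
width: 0.004
```

Run:
```python
from h import *
o=status.observe();print(o['clock'],o['position'],o['force'])
S=grab('scene')
cv2.imwrite('pics/s3.png',cv2.convertScaleAbs(cv2.resize(S['pixels'][175:285,240:380,::-1],(700,550),interpolation=2),alpha=2))
```

```text
17.95 [ 0.57166717 -0.02435046  0.07695565] [-0.72904689  0.62080729  0.44184957]
```

View pics/s3.png

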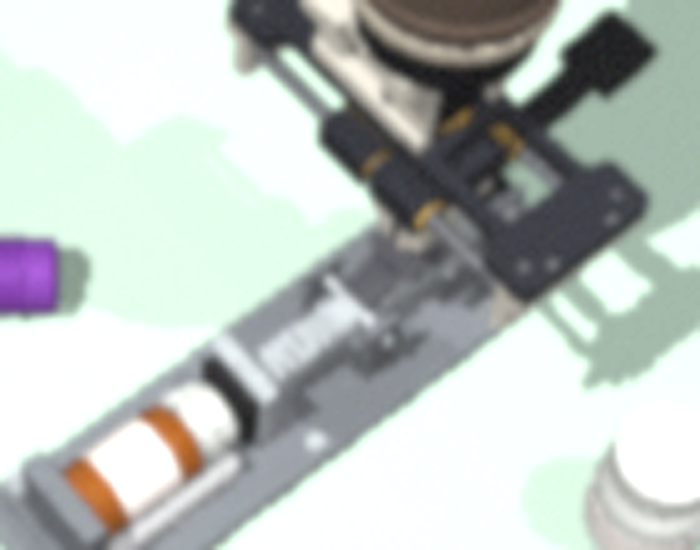

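The scene crop shows the fingertips above the tab at about (405,235). The trigger is fully up, and the cap sits home against the jaw pad. Now I'll press the tab.

Request:
{"api": "jog_arm", "payload": {
  "commands": "1 0 0 -0.015 0 0 0;1 0 0 -0.015 0 0 0;1 0 0 -0.015 0 0 0;1 0 0 -0.01 0 0 0;1 0 0 0 0 0 0"
}}

```text
clock: 18.5
position: [0.573, -0.0253, 0.0621]
ee_rot: [-3.14, -0.093, 0.0]
force: [-0.4, -0.1, 0.5]
width: 0.007
```

Request:
{"api": "jog_arm", "payload": {
  "commands": "1 0 0 -0.01 0 0 0;1 0 0 -0.01 0 0 0;1 0 0 -0.006 0 0 0;1 0 0 0 0 0 0;1 0 0 0 0 0 0"
}}

```text
clock: 19.0
position: [0.5731, -0.0254, 0.0546]
ee_rot: [-3.14, -0.092, -0.0]
force: [1.3, 2.9, 1.8]
width: 0.005
```

Request:
{"api": "jog_arm", "payload": {
  "commands": "1 0 0 -0.005 0 0 0;1 0 0 -0.005 0 0 0;1 0 0 -0.003 0 0 0;1 0 0 0 0 0 0;1 0 0 0 0 0 0"
}}

```text
clock: 19.5
position: [0.5736, -0.0252, 0.053]
ee_rot: [-3.139, -0.092, -0.003]
force: [-8.0, 3.9, 32.5]
width: 0.005
```

Request:
{"api": "jog_arm", "payload": {
  "commands": "1 0 0 -0.004 0 0 0;1 0 0 -0.003 0 0 0;1 0 0 0 0 0 0;1 0 0 0 0 0 0;1 0 0 0 0 0 0"
}}

```text
clock: 20.0
position: [0.5738, -0.0251, 0.0524]
ee_rot: [-3.138, -0.092, -0.004]
force: [-13.8, 4.7, 49.8]
width: 0.003
```

The tab is on its stop. I'll ease off to a moderate hold and check the jaw.

Request:
{"api": "jog_arm", "payload": {
  "commands": "1 0 0 0.009 0 0 0;1 0 0 0 0 0 0;1 0 0 0 0 0 0;1 0 0 0 0 0 0;1 0 0 0 0 0 0"
}}

```text
clock: 20.5
position: [0.5735, -0.0252, 0.0532]
ee_rot: [-3.139, -0.092, -0.003]
force: [-6.8, 3.3, 28.0]
width: 0.004
```

Run:
```python
from h import *
o=status.observe();print(o['clock'],o['position'],o['force'])
S=grab('scene')
cv2.imwrite('pics/s4.png',cv2.convertScaleAbs(cv2.resize(S['pixels'][175:285,240:380,::-1],(700,550),interpolation=2),alpha=2))
```

```text
20.5 [ 0.57351697 -0.02524795  0.05323497] [-6.81475356  3.30569671 28.03001099]
```

View pics/s4.png

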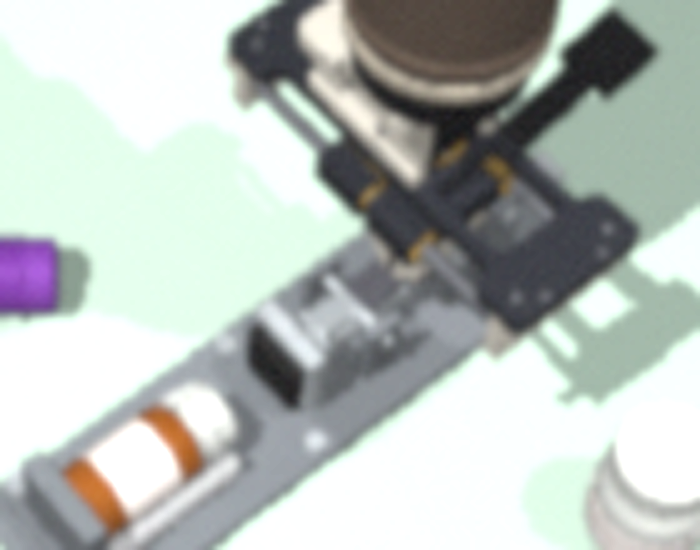

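The jaw has sprung well back to about (290,340), and the vial and cap stayed in the cradle. I'll keep the tab down and check whether the jaw is still moving.

Request:
{"api": "jog_arm", "payload": {
  "commands": "1 0 0 0 0 0 0;1 0 0 0 0 0 0;1 0 0 0 0 0 0;1 0 0 0 0 0 0;1 0 0 0 0 0 0"
}}

```text
clock: 21.05
position: [0.5735, -0.0252, 0.0533]
ee_rot: [-3.139, -0.092, -0.003]
force: [-7.2, 4.1, 27.9]
width: 0.004
```

Request:
{"api": "jog_arm", "payload": {
  "commands": "1 0 0 0 0 0 0;1 0 0 0 0 0 0;1 0 0 0 0 0 0;1 0 0 0 0 0 0;1 0 0 0 0 0 0"
}}

```text
clock: 21.55
position: [0.5735, -0.0252, 0.0533]
ee_rot: [-3.139, -0.092, -0.003]
force: [-6.6, 3.6, 27.7]
width: 0.007
```

Run:
```python
from h import *
a=cv2.imread('pics/scene1.png')[:,:,::-1].astype(int)
b0=dict(np.load('pics/scene.npz'))['pixels'].astype(int)
b=grab('scene')['pixels'].astype(int)
print(status.observe()['force'])
s=np.s_[228:262,284:318]   # jaw region
print('vs 1s ago',np.abs(b-b0)[s].mean(),'vs start',np.abs(b-a)[s].mean())
for r in(236,240,244,248): print(list(map(int,a[r,284:312].mean(1))),'\n',list(map(int,b[r,284:312].mean(1))))
```

```text
[-7.58932664  3.5818326  26.46476458]
vs 1s ago 0.5320069204152249 vs start 6.9022491349480966
[119, 118, 118, 117, 116, 113, 105, 97, 97, 100, 98, 90, 77, 69, 66, 63, 58, 55, 65, 84, 96, 102, 105, 106, 107, 106, 104, 95] 
 [120, 121, 121, 120, 118, 115, 109, 103, 106, 112, 111, 101, 87, 78, 75, 74, 71, 70, 75, 86, 93, 96, 97, 97, 98, 101, 104, 101]
[106, 94, 84, 78, 73, 64, 51, 40, 47, 67, 86, 100, 106, 105, 99, 90, 91, 101, 106, 107, 107, 107, 105, 100, 93, 87, 80, 71] 
 [111, 100, 89, 83, 77, 66, 53, 45, 54, 75, 99, 114, 120, 119, 111, 97, 89, 95, 102, 106, 104, 97, 90, 86, 85, 87, 84, 78]
[89, 90, 85, 75, 64, 45, 26, 19, 21, 22, 28, 37, 55, 77, 94, 104, 107, 105, 98, 89, 83, 77, 64, 54, 51, 50, 53, 55] 
 [101, 103, 96, 85, 73, 52, 30, 20, 25, 26, 31, 41, 62, 87, 106, 118, 121, 118, 110, 99, 92, 82, 67, 59, 55, 56, 61, 62]
[68, 67, 67, 67, 65, 52, 35, 23, 17, 14, 16, 18, 21, 25, 28, 40, 59, 78, 83, 73, 60, 49, 44, 44, 43, 41, 41, 41] 
 [76, 75, 77, 76, 73, 59, 39, 24, 19, 19, 20, 21, 25, 27, 31, 45, 66, 88, 95, 84, 68, 57, 50, 50, 49, 47, 47, 47]
```

The jaw edges match the starting picture apart from lighting, and the jaw isn't moving, so it's fully back. I'll withdraw straight up.

Request:
{"api": "jog_arm", "payload": {
  "commands": "1 0 0 0.02 0 0 0;1 0 0 0.05 0 0 0;1 0 0 0.1 0 0 0;1 0 0 0.12 0 0 0;1 0 0 0.1 0 0 0"
}}

```text
clock: 22.1
position: [0.5727, -0.0265, 0.1695]
ee_rot: [3.139, 0.091, -0.0]
force: [-0.0, 0.2, -0.7]
width: 0.004
```

Request:
{"api": "jog_arm", "payload": {
  "commands": "1 -0.1 0 0.1 0 0 0;1 -0.1 0 0.05 0 0 0;1 -0.1 0 0 0 0 0;1 -0.1 0 0 0 0 0;1 0 0 0 0 0 0"
}}

```text
clock: 22.6
position: [0.449, -0.0263, 0.2128]
ee_rot: [-3.139, -0.09, 0.004]
force: [0.1, 0.1, 0.3]
width: 0.005
```

```bash
python3 m.py
python3 - <<'E'
from h import *
S=grab('scene')
cv2.imwrite('pics/s5.png',cv2.convertScaleAbs(cv2.resize(S['pixels'][160:310,230:430,::-1],(800,600),interpolation=2),alpha=1.8))
E
```

```text
22.65 [ 0.45140048 -0.02592618  0.21321288] [0.52836952 0.61575367 0.11929   ]
169 grey [70, 94, 95, 99, 94, 99, 97, 96, 100, 98, 78, 64, 108, 151, 155, 148, 142, 155, 153, 132, 70, 65] rb [69, 75, 71, 55, 10, -8, -4, -6] g [78, 78, 85, 70, 69, 90, 99, 98]
171 grey [57, 86, 98, 99, 94, 84, 84, 75, 65, 69, 69, 65, 111, 162, 160, 148, 156, 167, 160, 139, 94, 55] rb [71, 72, 73, 63, 24, -5, -4, -3] g [81, 79, 83, 74, 65, 86, 103, 101]
173 grey [46, 80, 101, 91, 68, 71, 67, 70, 70, 73, 74, 67, 96, 145, 167, 166, 162, 167, 169, 157, 108, 54] rb [68, 70, 70, 60, 28, -7, -4, -3] g [77, 76, 71, 75, 64, 78, 101, 100]
```

View pics/s5.png

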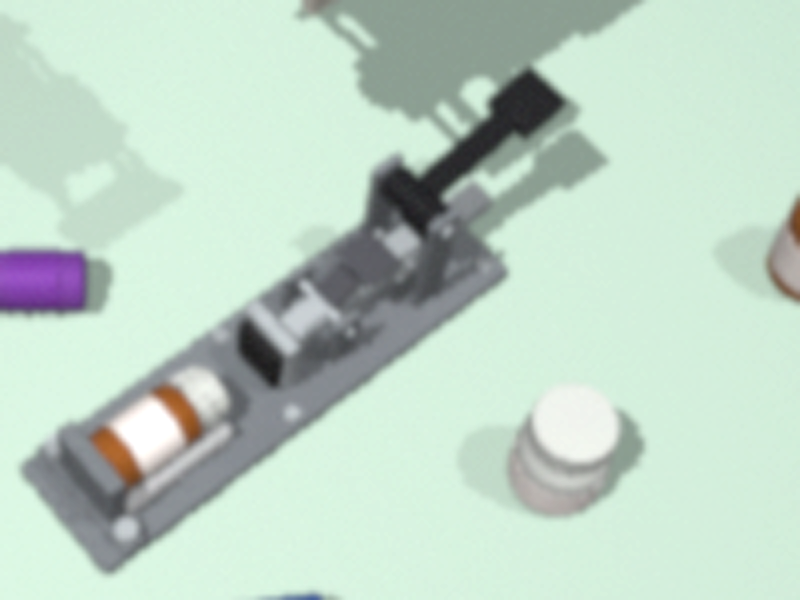

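The final scene crop shows the jaw back at (265,345), the trigger up, the vial lying in its cradle with the cap on, and its neighbours in place. From cap face to vial bottom measures about 82 mm, which means the cap is home.

```bash
python3 -c "
from cell import arm;print(arm.sign_off())"
```

```text
the job is handed in; nothing more can be done
None
```

The cap is fully home on the vial, the jaw is all the way back, and I handed the job in at about 22.7 s.

- **Trigger:** I used four full strokes, letting the trigger come right up after each. I stopped the fifth short when it went firm at about 18 N, at roughly 2.3 N per mm and about 6 mm above its own stop.
- **Release:** I pressed the tab to its stop and held it about 2 s. The jaw's edges then matched the first picture and had stopped moving. After that I lifted clear.
- **Last checks:** The cap face is about 82 mm from the vial's bottom, so the cap is home. The vial lies in its cradle against the end stop with no visible damage. The purple vial and the tablet jar look undisturbed in the last crop; the amber bottle is only partly in it. I did not check the mortar or the other look-alikes again. The force reads about 0, so nothing is being touched.
- **Not as planned:**
  - My first full stroke pushed the trigger's own (harmless) stop to 33 N.
  - The fingertips briefly pressed the tab's stop with about 50 N before I eased off to 28 N. The 40 N limit is stated for the arm and the gripper's body, and this was the fingertips.
  - The top and scene cameras disagreed by about 5–6 mm, so I averaged them for the tab and used the wrist camera for the pad.

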